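# Load the vibratory tumbler from a tote of birch blanks

### The arm

A 6-joint arm with a two-finger parallel gripper is mounted at the origin on the work surface. World frame = base frame: x ahead of the robot, y to its left, z up, the work surface at z = 0. Lengths are in m, angles in rad, forces in N, time in s.
With the tool pointing down it reaches from about 0.35 to 0.775 m from the base axis. Payload 5.5 kg.
Tool frame: the origin (TCP) lies midway between the tips of the shut fingers; the grasp point (between the pads) lies 19 mm behind it (tcp_to_grasp is the distance from the TCP to the grasp point, in m); z points along the fingers, y is the line along which they close (so a half turn about z gives the same grasp; the last joint's range is limited). The gripper opens to 85 mm and grips with 20 to 120 N. Pads are 22 mm wide; open, the fingers measure 114 mm over their backs; the gripper's body (76 mm by 85 mm) begins 54 mm behind the grasp point. The pads swing forward as they close: fully open they stand 13 mm farther back than shut.
Start: joints at [1.1, 0.313, 0.046, 1.304, 0, 1.431], TCP at [0.187, 0.544, 0.231] pointing down, gripper open.
Joint ranges: [-2.76, 2.76], [-0.86, 1.69], [-1.03, 1.26], [-2.2, 2.34], [-1.47, 1.5], [-3.14, 3.14]. Speed limits (rad/s): [2.57, 2.57, 3.14, 3.14, 3.14, 3.14].

### API

Orientations are given as a 3x3 rotation matrix whose columns are the frame's x, y, z axes.
In Python, from rig import get_obs, get_image, finish_job, masks_of, tcp_to_grasp gives the robot as it stands. The module is installed in compiled form; this text tells all that it offers.
- The arm moves only by the shell command python3 -m handwheel 'ROWS' [FORCE]. ROWS is a JSON object of lists of equal length, an entry for each row: "translation": the shift along the tool's x, y, z in units of 0.08 m (1.0 is 0.08 m), a list of three; "turn": the turn, a rotation vector about the tool's x, y, z in units of 1.5 rad (1.0 is 1.5 rad), a list of three; "fingers": the opening, from 0 (shut) to 1 (fully open). In form: {"translation": [[dx, dy, dz], ...], "turn": [[ax, ay, az], ...], "fingers": [fingers, ...]}. A call has exactly 5 rows; each row is the pose to reach, as a shift and turn from the pose commanded when the call began, along the tool's axes at that moment; what a row does not reach only later rows make up. A row lasts 1/12 s, in which the tool goes at most 41.7 mm and 7.16 degrees, less where a joint would pass 70% of its speed; a pose out of reach is approached as far as the arm can. A call with a number of a shift or a turn outside -1 to 1 is refused whole. A call with a gripper value outside its range is refused whole. The fingers move at their own pace and stop on an object; FORCE is the grip in N (left out, the last holds). Time passes only in rows, so rows that repeat a pose let the fingers close, or fill a call up. It gives the time, the measured TCP pose, the force, the opening and the grip force at its end, in the units of the state.
- get_obs(): the state, without advancing time (a new reading comes with each control period).
- get_image(name): name is "side" or "top" or "wrist"; returns a dict with "pixels" (420x560x3 uint8, red, green, blue), "vertical_fov" (degrees; the focal length in pixels is half the picture's height over the tangent of half this angle, whatever the lens; pixels are square), "cx", "cy" (the principal point, pixels), "xyz" and "orientation" of the camera in the world. Camera axes: x right, y down, z forward; pixel columns grow to the right and rows downward; lengths in m; the calibration is good to about 2 mm. A picture is of the moment at which its call begins. There is no depth.
- finish_job(): hands the job in; it is judged then, once.
Trained networks look in the newest picture that a camera, given by its name, has taken for a name from the list of things; names that differ only in an ending like _2 or _b are one class to them, and where a whole thing is asked for, a point or a joint stands for the part that bears it (a point fixed in the world has none). Each returns a list of dicts, best first, with "conf" (0 to 1); they miss things now and then, are a little off and sometimes report something else, mostly with a low value. They report only what shows in the picture. A call takes as long as a camera call. They do not tell look-alikes from the thing itself.
- masks_of(query, camera): "region" (420x560 bool, what is visible of it) and "rect" ([centre column, centre row, width, height] in pixels, round what is visible of it).
The state is a dict: "time": time; "joints": joint angles; "dq": joint speeds; "joint_efforts": joint torques, N m; "ee_pos": TCP position; "eef_rot": TCP orientation; "force": force on the tool from outside, world axes, zero at the start; "moment": the same for the moment, N m; "gripper_width": finger opening in m; "finger_force": force on a finger pad.
Only numpy, scipy, OpenCV 4.12 (cv2) and the standard library are available. Lean on these libraries where they do the work, as an engineer would, in place of code of your own. Each camera call takes 0.05 s, during which the arm holds its last target. There are 200 camera calls.

### The job

The three birch blanks in the plywood tote are ready for smoothing: carry them in the tote to the vibratory tumbler and tip all three over the tote's open end into the tumbler's bowl. Then set the empty tote down upright on the black mat, clear of the tumbler and not dropped, and leave everything else on the desk where it stands.

Things in the scene. Friction and masses are not known exactly. Their poses are not given: they have to be found in the camera images.
- tote: open birch plywood tote, 160 mm long (x) x 124 mm wide (y), 190 g. Origin: centre of its underside; x points to the open pouring end, z up. Floor and walls 5 mm thick; walls 42 mm high at the back and sides, no wall or lip at the +x end. The sides rise to gables 118 mm high that carry a fixed handle across the tote. The blanks slide on its floor from 26 to 36 degrees of tilt
- tote_grip (a point): centre of the handle: a wooden batten 16 mm thick (tote x), 24 mm tall (z), 114 mm long (y), 104 mm above the tote's underside and 10 mm behind its middle (tote x = -10 mm), nearly over its centre of mass. Free all round; gripped from above with the fingers closing along tote x. Axes as the tote's
- tote_lip (a point): middle of the pouring edge: upper edge of the tote's floor at its open end (tote x = +80 mm, 5 mm above the underside); the edge runs 114 mm along y between the sides. Axes as the tote's
- blank0: birch block, a miniature blanket-chest blank, 30 x 70 x 28 mm (x, y, z), about 40 g; one of three lying side by side across the tote; origin at the block's centre
- blank1: birch block, a miniature blanket-chest blank, 30 x 70 x 28 mm (x, y, z), about 40 g; one of three lying side by side across the tote; origin at the block's centre
- blank2: birch block, a miniature blanket-chest blank, 30 x 70 x 28 mm (x, y, z), about 40 g; one of three lying side by side across the tote; origin at the block's centre
- tumbler: vibratory tumbler, fixed to the desk, lid off: grey motor base on springs, round open bowl on top, 216 mm across the rim and 170 mm high in all. Origin: centre of its underside; z up
- bowl_mouth (a point): centre of the bowl's open mouth, in the plane of its rim, 170 mm above the tumbler's underside. The mouth is 200 mm wide inside; the bowl is 82 mm deep, narrows to about 140 mm at the floor and has a low cone (30 mm high) in its middle. Axes parallel to the world's when the tumbler is at yaw 0; z up
- mat: black rubber mat, 600 mm (x) x 1000 mm (y), 3 mm thick, fixed on the desk; origin: centre of its underside. All the other things stand on it
- bunk_bed: bystander: birch miniature bunk bed, 171 x 100 mm and 140 mm high, loose, 150 g; origin: centre of its underside
- bar_stool: bystander: chrome miniature bar stool, 42 mm across the foot, 84 mm high, loose, 60 g; origin: centre of its underside
- knob_tin: bystander: round brass tin with a knobbed lid, 77 mm across, 64 mm high, loose, 160 g; origin: centre of its underside
- pen_stand: bystander: white plastic heat pen stand, foot 76 x 120 x 22 mm, fixed, with a pen lying in a sloping coil, 170 mm high; origin: centre of its underside
- pen_button (a joint): push button on the pen stand's foot: 0 out, 0.004 m fully pressed; to be left alone
Not all that is in view belongs to the job. What is shaped like the blank2 but green is not meant.

How it is judged:
On the way, in this order (a step that is already met when the one before it is completed fails the run):
1. the tote is lifted clear of the mat with all three blanks in it (height (world z) of tote above 0.05 m and x of blank0 in the frame of tote between -0.08 and 0.085 m and z of blank0 in the frame of tote between 0 and 0.06 m and y of blank0 in the frame of tote between -0.06 and 0.06 m and x of blank1 in the frame of tote between -0.08 and 0.085 m and z of blank1 in the frame of tote between 0 and 0.06 m and y of blank1 in the frame of tote between -0.06 and 0.06 m and x of blank2 in the frame of tote between -0.08 and 0.085 m and z of blank2 in the frame of tote between 0 and 0.06 m and y of blank2 in the frame of tote between -0.06 and 0.06 m), for 0.2 s.
2. the blanks have been tipped in: all three in the bowl while the tote is still tilted by more than 17 degrees with its pouring edge over the bowl (angle between tote's own z axis and vertical above 0.3 rad and horizontal distance between tote_lip and bowl_mouth below 0.12 m and horizontal distance between each of blank0, blank1, blank2 and bowl_mouth below 0.1 m and z of blank0 in the frame of bowl_mouth between -0.09 and -0.005 m and z of blank1 in the frame of bowl_mouth between -0.09 and -0.005 m and z of blank2 in the frame of bowl_mouth between -0.09 and -0.005 m), for 0.1 s.
At the end, for the whole second after the job is handed in: all three blanks lie at rest in the bowl (centres within 100 mm of its axis and at least 5 mm below the rim); the tote stands released, still and upright (within 3 degrees, underside within 4 mm of the mat's top) with its centre over the mat, not touching the tumbler (horizontal distance between each of blank0, blank1, blank2 and bowl_mouth below 0.1 m and z of blank0 in the frame of bowl_mouth between -0.09 and -0.005 m and z of blank1 in the frame of bowl_mouth between -0.09 and -0.005 m and z of blank2 in the frame of bowl_mouth between -0.09 and -0.005 m and linear speed of each of blank0, blank1, blank2, tote below 0.02 m/s and angle between tote's own z axis and vertical below 0.05 rad and z of tote in the frame of mat between 0 and 0.007 m and x of tote in the frame of mat between -0.3 and 0.3 m and y of tote in the frame of mat between -0.5 and 0.5 m and contact force between tote and tumbler below 0.1 N and contact force between the fingers and tote below 0.1 N).
It fails at once if the tote is let fall (faster than 0.6 m/s with no finger on it) (linear speed of tote above 0.6 m/s and contact force between the fingers and tote below 0.05 N).
It fails at once if bunk bed, bar stool or knob tin shifted by more than 20 mm or tipped (distance of any of bunk_bed, bar_stool, knob_tin from where it was at the start of the episode above 0.02 m or angle between any of bunk_bed, bar_stool, knob_tin's own z axis and vertical above 0.3 rad).
It fails at once if the heat pen stand's button is pressed (value of joint pen_button above 0.003 m).
It also fails if it takes over 56 s, if anything falls off the work surface, if the arm or the gripper's body presses on something with over 40 N, if the wrist force passes 120 N, or if a joint passes its speed limit or range.

## Working session

There is one attempt and no reset: what is moved stays moved. The work goes in short steps, Python scripts to look and compute and a shell command to move; the robot and the scene stay as the last step left them, time stands still between calls to the robot, and variables do not carry over. Pictures are saved under pics/ and viewed, at most 10 in all, crops included, and the job is handed in when it is done.

```bash
mkdir -p pics; cat > h.py <<'E'
import numpy as np, cv2
from rig import *
def snap(n):
    im=get_image(n); return im
def f(im): return 210/np.tan(np.radians(im["vertical_fov"])/2)
def ray(im,u,v):
    d=np.array([(u-im["cx"])/f(im),(v-im["cy"])/f(im),1.]); return np.array(im["xyz"]),np.array(im["orientation"])@d
def atz(im,u,v,z):
    o,d=ray(im,u,v); return o+d*(z-o[2])/d[2]
def proj(im,p):
    c=np.array(im["orientation"]).T@(np.array(p)-np.array(im["xyz"])); return c[:2]/c[2]*f(im)+[im["cx"],im["cy"]]
E
python3 - <<'E'
from h import *
for n in ("top","side"):
    im=snap(n); cv2.imwrite(f"pics/{n}0.png",im["pixels"][:,:,::-1])
    print(n,im["xyz"],np.round(im["orientation"],3).tolist(),im["vertical_fov"],im["cx"],im["cy"])
    for q in ["tote","tote_grip","blank0","tumbler","bunk_bed","bar_stool","knob_tin","pen_stand","mat"]:
        for m in masks_of(q,n)[:4]: print(q,round(m["conf"],2),np.round(m["rect"],1))
E
```

```text
top [0.40594151 0.05851734 1.17672317] [[-0.001, -0.986, 0.166], [-1.0, 0.005, 0.029], [-0.029, -0.166, -0.986]] 45.88630167364812 273.33937234007897 206.32463385481205
tote 0.65 [237.6 257.4  73.1  59.3]
tote_grip 0.71 [238.3 256.4  70.2  62.9]
blank0 0.84 [302.  299.1  27.7  14.7]
blank0 0.79 [214.2 261.3  14.9  31.4]
blank0 0.69 [311.2 244.3  31.2  16.7]
blank0 0.65 [236.4 256.8   5.   31.7]
tumbler 0.9 [444.1 237.9 117.  111.8]
bunk_bed 0.82 [135.2 167.8  60.9  92.1]
bar_stool 0.58 [253.1 144.8  20.2  27.4]
pen_stand 0.82 [443.4 151.7 114.9  41.2]
side [0.47731044 0.7735691  0.84548897] [[-0.995, -0.061, 0.083], [-0.101, 0.723, -0.684], [-0.018, -0.688, -0.725]] 47.12113721553422 279.70001190298694 212.38304090086527
tote 0.91 [315.6 278.1  70.4  75.1]
tote_grip 0.58 [313.1 278.4  68.   83. ]
blank0 0.93 [319.1 296.7  36.9  11.4]
blank0 0.7 [355.8 227.   17.   31.8]
blank0 0.64 [306.2 217.9  18.   32. ]
blank0 0.62 [320.3 270.   35.4  16.6]
tumbler 0.55 [314.8 120.8  91.4  95.3]
bunk_bed 0.72 [250.8 257.2 353.8 324.3]
bunk_bed 0.6 [188.9 362.2 119.   87.9]
bar_stool 0.89 [190.2 251.4  20.1  30.4]
knob_tin 0.6 [216.3 193.3  30.2  34.7]
knob_tin 0.18 [248.5 257.2 351.3 322.7]
pen_stand 0.76 [231.6 118.2  38.3  97.6]
mat 0.78 [249.2 258.6 350.3 318.5]
```

View pics/top0.png

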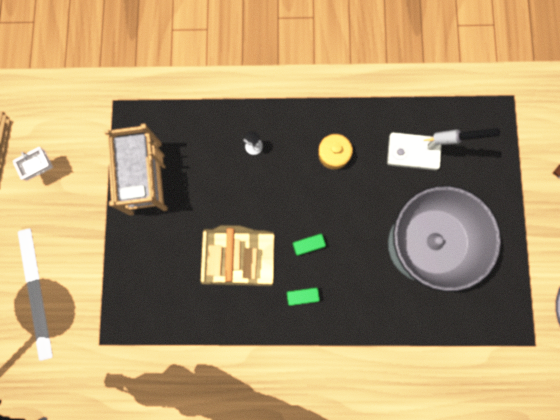

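View pics/side0.png

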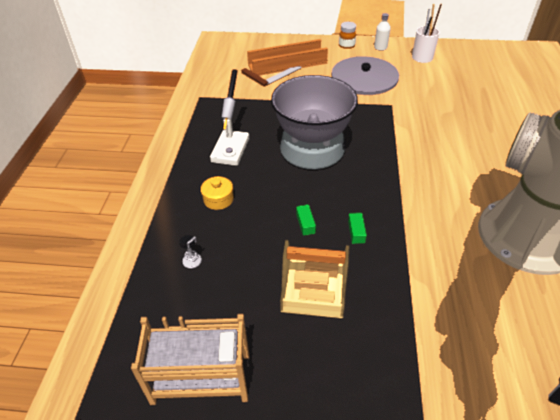

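```bash
python3 - <<'E'
import cv2,numpy as np
a=cv2.imread("pics/top0.png")[215:315,190:330]; b=cv2.imread("pics/side0.png")[195:325,260:385]
a=cv2.resize(a,(400,286),interpolation=3); b=cv2.resize(b,(400,416),interpolation=3)
o=np.zeros((420,800,3),np.uint8); o[:286,:400]=a; o[:416,400:]=b; cv2.imwrite("pics/crop1.png",o)
E
```

```text
(no output)
```

View pics/crop1.png

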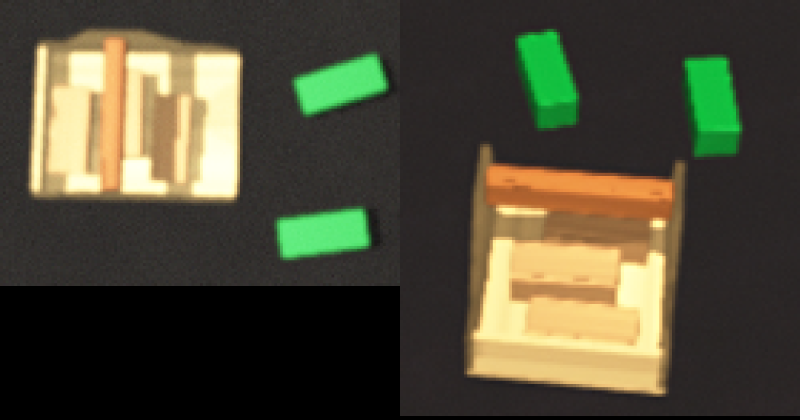

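The top view shows the tote at about (238,257). Its handle is left of the middle at (230,256), the back wall is at col 203 and the open end is to the right at col 273, facing the tumbler (−y). The side view shows the back wall at the near end.

Candidate blanks are two green blocks on the mat at top (310,244) and (303,297), and three birch blocks inside the tote at cols ~214, 240 and 255. The birch ones are meant; the green ones are decoys and stay put.

```bash
python3 - <<'E'
from h import *
from scipy.optimize import least_squares
ims={n:snap(n) for n in("top","side")}
def handle(n,box):
    hsv=cv2.cvtColor(ims[n]["pixels"],cv2.COLOR_RGB2HSV); m=np.zeros((420,560),np.uint8)
    r0,r1,c0,c1=box; s=hsv[r0:r1,c0:c1]; m[r0:r1,c0:c1]=((s[...,0]<15)&(s[...,1]>140)&(s[...,2]>90))
    k,l,st,ce=cv2.connectedComponentsWithStats(m); i=1+np.argmax(st[1:,4]); p=np.argwhere(l==i)[:,::-1].astype(np.float32)
    return cv2.minAreaRect(p),st[i]
r,s=handle("top",(220,295,195,285)); print(r,s)
r2,s2=handle("side",(235,325,270,360)); print(r2,s2)
c=atz(ims["top"],*r[0],.119); print("handle top centre",c)
b=cv2.boxPoints(r); print([atz(ims["top"],*q,.119).round(4).tolist() for q in b])
print("reproj side",proj(ims["side"],c))
# rim
t=np.linspace(0,2*np.pi,90)
def ext(n,x,y):
    q=np.array([proj(ims[n],[x+.108*np.cos(a),y+.108*np.sin(a),.173]) for a in t]); return q.min(0),q.max(0)
for n in ims:
    m=masks_of("tumbler",n)[0]; u,v,w,h=m["rect"]
    print(n,u-w/2,u+w/2,v-h/2,v+h/2)
    if n=="top":
        sol=least_squares(lambda p:(lambda e:[e[1][0]-(u+w/2),e[0][1]-(v-h/2),e[1][1]-(v+h/2)])(ext(n,*p)),[.42,-.3]); X=sol.x;print("top fit",X,sol.fun)
    print(ext(n,*X))
o=get_obs(); print(o["ee_pos"],np.round(o["eef_rot"],3).tolist(),o["gripper_width"],tcp_to_grasp)
for nm,uv,z in [("knob",(336,150),.06),("stool",(253,145),.003),("green1",(310,244),.03),("green2",(303,297),.03),("pen tip",(497,132),.16)]: print(nm,atz(ims["top"],*uv,z).round(3))
E
```

```text
((229.5, 254.5), (53.0, 7.0), 90.0) [226 228   8  54 108]
((315.4551696777344, 256.0379333496094), (59.377525329589844, 16.44300651550293), 4.763641834259033) [286 246  60  20 793]
handle top centre [0.48087886 0.1827643  0.119     ]
[[0.5378, 0.1911, 0.119], [0.5378, 0.176, 0.119], [0.4249, 0.1746, 0.119], [0.425, 0.1894, 0.119]]
reproj side [315.49517014 250.07475844]
top 391.34999999999997 500.45 182.85 293.55
top fit [ 0.51037047 -0.25962445] [ 0.01132282  1.89930214 -1.76825596]
(array([391.85433418, 184.74930214]), array([500.46132282, 291.78174404]))
side 270.8 358.8 73.65 169.35
(array([269.94897524,  74.39698087]), array([357.17553442, 123.33825976]))
[0.18678205 0.54381731 0.23133181] [[-0.946, 0.325, 0.0], [0.325, 0.946, 0.0], [-0.0, 0.0, -1.0]] 0.08506548015231406 0.0187
knob [ 0.726 -0.055  0.06 ]
stool [0.757 0.142 0.003]
green1 [0.511 0.007 0.03 ]
green2 [0.39  0.024 0.03 ]
pen tip [ 0.734 -0.383  0.16 ]
```

```bash
python3 - <<'E'
from h import *
for n,box,z in (("top",(222,295,215,245),.119),("side",(235,290,270,360),.107)):
    im=snap(n); hsv=cv2.cvtColor(im["pixels"],cv2.COLOR_RGB2HSV).astype(int); r0,r1,c0,c1=box; s=hsv[r0:r1,c0:c1]
    m=((s[...,0]<19)&(s[...,1]>120)&(s[...,2]>90)).astype(np.uint8)
    k,l,st,ce=cv2.connectedComponentsWithStats(m); i=1+np.argmax(st[1:,4]); p=np.argwhere(l==i)[:,::-1]+[c0,r0]
    P=np.array([atz(im,*q,z)[:2] for q in p]); d=cv2.fitLine(P.astype(np.float32),cv2.DIST_HUBER,0,.01,.01).ravel()
    print(n,len(p),p.min(0),p.max(0),np.degrees(np.arctan(d[1]/d[0])),P.mean(0),P.min(0),P.max(0))
E
```

```text
top 452 [224 227] [234 282] -1.4167254 [0.48231325 0.18340865] [0.42286711 0.17344656] [0.53998899 0.19418219]
side 1695 [282 241] [348 289] -4.610815 [0.48131423 0.20138483] [0.41752435 0.15466286] [0.54337056 0.27006118]
```

```bash
for i in 1 2 3 4 5; do python3 -m handwheel '{"translation":[[-0.2,-0.12,0],[-0.4,-0.24,0],[-0.6,-0.37,0],[-0.8,-0.49,0],[-0.99,-0.614,0]],"turn":[[0,0,0],[0,0,0],[0,0,0],[0,0,0],[0,0,0]],"fingers":[1,1,1,1,1]}' 60 ; done | tail -1
python3 -m handwheel '{"translation":[[0,0,0],[0,0,0],[0,0,0],[0,0,0],[0,0,0]],"turn":[[0,0,-0.07],[0,0,-0.14],[0,0,-0.198],[0,0,-0.198],[0,0,-0.198]],"fingers":[1,1,1,1,1]}' | tail -1
python3 - <<'E'
from h import *
o=get_obs(); print(o["time"],o["ee_pos"],np.round(o["eef_rot"],3).tolist(),np.round(o["joints"],3))
w=snap("wrist"); cv2.imwrite("pics/w0.png",w["pixels"][:,:,::-1])
print(proj(w,[.482,.183,.119]),proj(w,[.539,.181,.119]),proj(w,[.425,.185,.119]))
E
```

```text
finger_force: 0.0
finger_force: 0.0
3.8 [0.48156212 0.1829417  0.2313205 ] [[-0.999, 0.036, 0.0], [0.036, 0.999, 0.0], [-0.0, 0.0, -1.0]] [ 0.207  0.197 -0.107  1.266  0.     0.243]
[278.75379939 206.62026983] [278.85159563 262.29074834] [278.64175048 142.83646001]
```

View pics/w0.png

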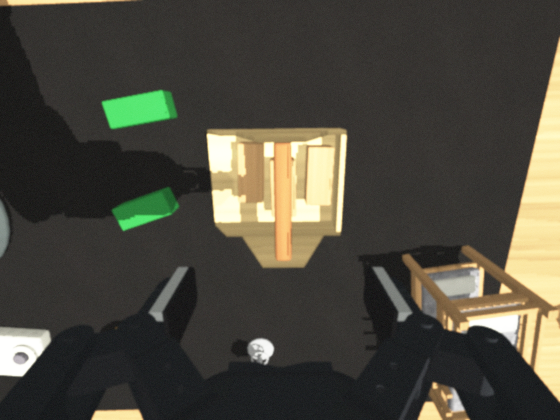

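The wrist view shows the handle as a vertical bar from (284,142) to (284,262), parallel to the pads, with three blanks beside and under it. It is about 4 mm toward +y of my estimate. I'll descend and grip.

```bash
for i in 1 2; do python3 -m handwheel '{"translation":[[0,0.01,0.18],[0,0.02,0.36],[0,0.025,0.54],[0,0.025,0.72],[0,0.025,0.894]],"turn":[[0,0,0],[0,0,0],[0,0,0],[0,0,0],[0,0,0]],"fingers":[1,1,1,1,1]}' 60 ; done
for i in 1 2; do python3 -m handwheel '{"translation":[[0,0,0],[0,0,0],[0,0,0],[0,0,0],[0,0,0]],"turn":[[0,0,0],[0,0,0],[0,0,0],[0,0,0],[0,0,0]],"fingers":[0,0,0,0,0]}' 60 ; done
```

```text
time: 4.27
ee_pos: [0.4815, 0.1851, 0.1592]
eef_rot: [[-0.999, 0.035, 0.0], [0.035, 0.999, 0.0], [-0.0, 0.0, -1.0]]
force: [1.2, 0.1, -0.4]
gripper_width: 0.0853
finger_force: 0.0
time: 4.68
ee_pos: [0.4816, 0.1872, 0.0876]
eef_rot: [[-0.999, 0.035, 0.0], [0.035, 0.999, 0.0], [-0.0, 0.0, -1.0]]
force: [-0.4, 0.1, -0.1]
gripper_width: 0.0854
finger_force: 0.0
time: 5.1
ee_pos: [0.4825, 0.1872, 0.0893]
eef_rot: [[-0.999, 0.034, 0.002], [0.034, 0.999, 0.0], [-0.002, 0.001, -1.0]]
force: [-0.5, 0.1, -0.8]
gripper_width: 0.0258
finger_force: 0.0
time: 5.52
ee_pos: [0.4823, 0.1868, 0.089]
eef_rot: [[-0.999, 0.034, 0.002], [0.034, 0.999, -0.0], [-0.002, -0.0, -1.0]]
force: [-0.8, -2.0, 5.9]
gripper_width: 0.0149
finger_force: 61.1
```

Gripped at 61 N. Now I'll lift about 0.23 m.

```bash
for i in 1 2 3; do python3 -m handwheel '{"translation":[[0,0,-0.12],[0,0,-0.35],[0,0,-0.6],[0,0,-0.83],[0,0,-0.95]],"turn":[[0,0,0],[0,0,0],[0,0,0],[0,0,0],[0,0,0]],"fingers":[0,0,0,0,0]}' 60 ; done | tail -6
python3 - <<'E'
from h import *
o=get_obs(); print(np.round(o["joints"],3))
for n in("side","top"):
    im=snap(n); cv2.imwrite(f"pics/{n}1.png",im["pixels"][:,:,::-1])
a=cv2.imread("pics/top1.png")[150:350,150:350]; b=cv2.imread("pics/side1.png")[150:350,220:420]
cv2.imwrite("pics/c2.png",cv2.resize(np.hstack([a,b]),(800,400),interpolation=3))
E
```

```text
time: 6.77
ee_pos: [0.4819, 0.187, 0.3176]
eef_rot: [[-0.999, 0.034, 0.001], [0.034, 0.999, 0.0], [-0.001, 0.0, -1.0]]
force: [-0.2, -0.1, -2.2]
gripper_width: 0.0147
finger_force: 59.7
[0.215 0.189 0.092 1.473 0.    0.249]
```

View pics/c2.png

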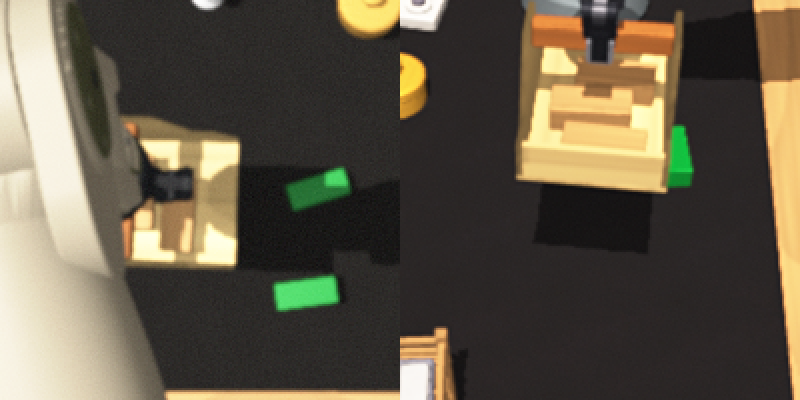

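The tote hangs level with all three blanks in it, and the side crop shows them lying behind the back wall. Next I'll carry it level to the bowl's near side.

```bash
for i in 1 2 3 4; do python3 -m handwheel '{"translation":[[-0.01,-0.1,0],[-0.04,-0.32,0],[-0.08,-0.58,0],[-0.11,-0.82,0],[-0.128,-0.925,0]],"turn":[[0,0,0],[0,0,0],[0,0,0],[0,0,0],[0,0,0]],"fingers":[0,0,0,0,0]}' 60 ; done | tail -6
python3 - <<'E'
from h import *
o=get_obs(); print(np.round(o["joints"],3))
for n in("side","top"):
    im=snap(n); cv2.imwrite(f"pics/{n}2.png",im["pixels"][:,:,::-1])
a=cv2.imread("pics/top2.png")[120:320,330:530]; b=cv2.imread("pics/side2.png")[40:240,220:420]
cv2.imwrite("pics/c3.png",cv2.resize(np.hstack([a,b]),(800,400),interpolation=3))
E
```

```text
time: 8.53
ee_pos: [0.5128, -0.1115, 0.316]
eef_rot: [[-0.999, 0.034, -0.0], [0.034, 0.999, -0.0], [0.0, -0.0, -1.0]]
force: [-0.3, -0.2, -3.0]
gripper_width: 0.0148
finger_force: 59.7
[-0.367  0.205  0.109  1.474 -0.    -0.333]
```

View pics/c3.png

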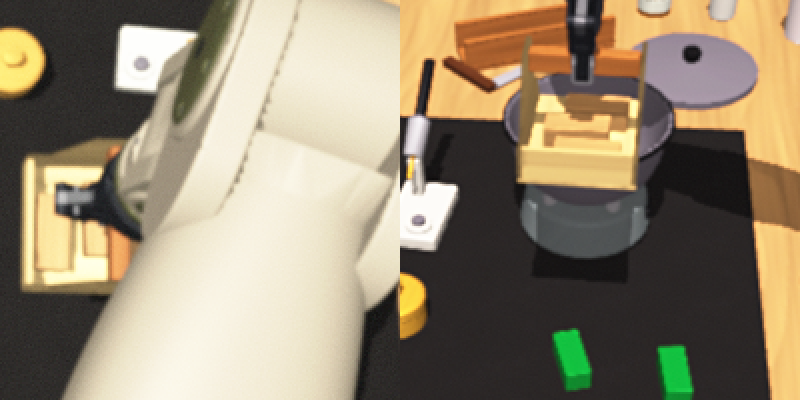

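```bash
python3 -m handwheel '{"translation":[[0,-0.06,0],[0,-0.14,0],[0,-0.24,0],[0,-0.34,0],[0,-0.41,0]],"turn":[[-0.03,0,0],[-0.08,0,0],[-0.14,0,0],[-0.2,0,0],[-0.2327,0,0]],"fingers":[0,0,0,0,0]}' 80
python3 -m handwheel '{"translation":[[0,-0.05,-0.02],[0,-0.1,-0.04],[0,-0.14,-0.05],[0,-0.18,-0.07],[0,-0.22,-0.08]],"turn":[[-0.023,0,0],[-0.046,0,0],[-0.07,0,0],[-0.093,0,0],[-0.1163,0,0]],"fingers":[0,0,0,0,0]}' 80
python3 -m handwheel '{"translation":[[0,-0.05,-0.03],[0,-0.1,-0.06],[0,-0.14,-0.08],[0,-0.18,-0.11],[0,-0.22,-0.13]],"turn":[[-0.023,0,0],[-0.046,0,0],[-0.07,0,0],[-0.093,0,0],[-0.1163,0,0]],"fingers":[0,0,0,0,0]}' 80
python3 -c "
from h import *
print(np.round(get_obs()['joints'],3))
for n in('side','top'): cv2.imwrite(f'pics/{n}3.png',snap(n)['pixels'][:,:,::-1])
a=cv2.imread('pics/top3.png')[120:320,330:530]; b=cv2.imread('pics/side3.png')[40:240,220:420]
cv2.imwrite('pics/c4.png',cv2.resize(np.hstack([a,b]),(800,400),interpolation=3))"
```

```text
time: 9.05
ee_pos: [0.5117, -0.1431, 0.3161]
eef_rot: [[-0.999, 0.032, 0.012], [0.034, 0.938, 0.345], [-0.0, 0.346, -0.938]]
force: [-0.9, 0.4, -4.5]
gripper_width: 0.0147
finger_force: 80.4
time: 9.47
ee_pos: [0.5113, -0.1609, 0.3166]
eef_rot: [[-0.999, 0.028, 0.017], [0.032, 0.865, 0.501], [-0.0, 0.501, -0.866]]
force: [0.5, 0.1, -4.0]
gripper_width: 0.0146
finger_force: 80.5
time: 9.88
ee_pos: [0.5108, -0.1814, 0.3167]
eef_rot: [[-0.999, 0.024, 0.021], [0.032, 0.765, 0.643], [-0.001, 0.643, -0.766]]
force: [-0.6, 0.4, -2.7]
gripper_width: 0.0148
finger_force: 80.6
[-0.766  0.567  0.429  1.945  0.498 -0.867]
```

View pics/c4.png

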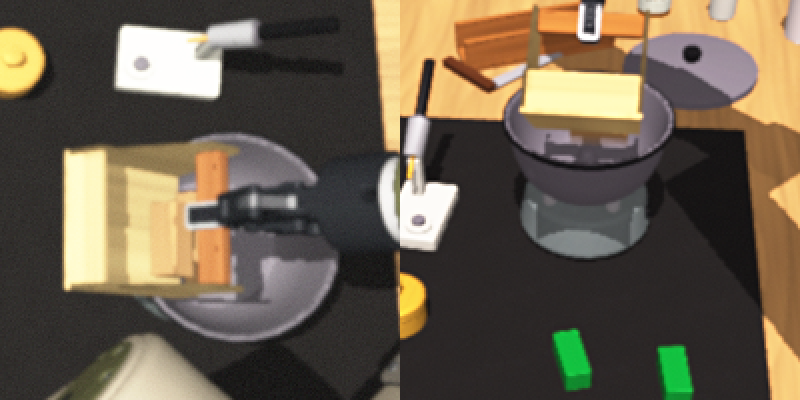

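The tote is tilted 40° with its lip over the bowl, and the blanks are sliding at top crop (170,240). I'll hold, then tilt to 50° and hold again.

```bash
H='x'; python3 -m handwheel '{"translation":[[0,0,0],[0,0,0],[0,0,0],[0,0,0],[0,0,0]],"turn":[[0,0,0],[0,0,0],[0,0,0],[0,0,0],[0,0,0]],"fingers":[0,0,0,0,0]}' 80 | grep force
python3 -m handwheel '{"translation":[[0,-0.04,-0.03],[0,-0.08,-0.07],[0,-0.12,-0.1],[0,-0.16,-0.14],[0,-0.2,-0.17]],"turn":[[-0.023,0,0],[-0.046,0,0],[-0.07,0,0],[-0.093,0,0],[-0.1163,0,0]],"fingers":[0,0,0,0,0]}' 80
python3 -m handwheel '{"translation":[[0,0,0],[0,0,0],[0,0,0],[0,0,0],[0,0,0]],"turn":[[0,0,0],[0,0,0],[0,0,0],[0,0,0],[0,0,0]],"fingers":[0,0,0,0,0]}' 80
python3 -c "
from h import *
print(np.round(get_obs()['joints'],3))
for n in('side','top'): cv2.imwrite(f'pics/{n}4.png',snap(n)['pixels'][:,:,::-1])
a=cv2.imread('pics/top4.png')[120:320,330:530]; b=cv2.imread('pics/side4.png')[40:240,220:420]
cv2.imwrite('pics/c5.png',cv2.resize(np.hstack([a,b]),(800,400),interpolation=3))"
```

```text
force: [0.4, -0.5, -3.3]
finger_force: 80.6
time: 10.82
ee_pos: [0.5096, -0.2034, 0.317]
eef_rot: [[-0.999, 0.021, 0.026], [0.034, 0.642, 0.766], [-0.001, 0.766, -0.643]]
force: [0.5, -0.1, -2.4]
gripper_width: 0.015
finger_force: 80.7
time: 11.23
ee_pos: [0.5096, -0.2026, 0.3173]
eef_rot: [[-0.999, 0.02, 0.026], [0.033, 0.644, 0.765], [-0.001, 0.765, -0.644]]
force: [0.0, 0.1, -2.5]
gripper_width: 0.0147
finger_force: 80.7
[-0.832  0.703  0.541  2.114  0.563 -1.012]
```

View pics/c5.png

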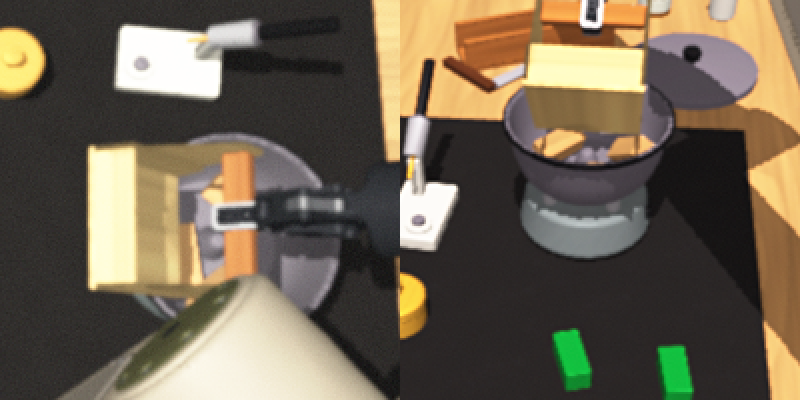

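The crop shows the tote floor bare up to the lip. Two blanks are in the bowl, at side crop (558,145) and (632,150). The third is not obvious, so I'll ask the networks on all three cameras.

```bash
python3 -c "
from h import *
for n in('side','top','wrist'):
    im=snap(n); cv2.imwrite(f'pics/{n}5.png',im['pixels'][:,:,::-1])
    L=np.array([.5075,-.20,.197]); print(n,'lip',proj(im,L).round(),'bowl floor',proj(im,[.51,-.26,.1]).round())
    for q in('blank0','tote','tumbler'):
        for m in masks_of(q,n): print(n,q,round(m['conf'],2),np.round(m['rect']),m['region'].sum(),im['pixels'][m['region']].mean(0).round())
"
```

```text
side lip [314. 103.] bowl floor [313. 122.]
side blank0 0.82 [302. 113.  27.  16.] 274 [210. 164. 100.]
side blank0 0.8 [353. 227.  18.  31.] 426 [ 19. 166.  56.]
side blank0 0.73 [188. 358. 121.  91.] 8066 [195. 163. 137.]
side blank0 0.7 [337. 115.  22.   6.] 214 [195. 145.  92.]
side blank0 0.61 [305. 222.  20.  28.] 403 [ 19. 166.  56.]
side tote 0.79 [312.  72.  63.  69.] 3141 [196. 168. 113.]
top lip [419. 238.] bowl floor [435. 241.]
top blank0 0.89 [310. 246.  34.  25.] 421 [ 79. 213. 105.]
top blank0 0.79 [301. 298.  32.  16.] 423 [ 85. 220. 112.]
top blank0 0.73 [423. 248.  12.  30.] 299 [201. 164. 111.]
top blank0 0.51 [436. 262.  20.  19.] 75 [218. 172. 117.]
top blank0 0.49 [437. 215.  11.  15.] 135 [226. 190. 133.]
top tote 0.73 [418. 231.  86.  76.] 4491 [208. 183. 134.]
top tote 0.54 [424. 248.  11.  30.] 289 [201. 164. 111.]
top tumbler 0.97 [450. 232.  98.  97.] 2722 [119. 112. 116.]
top tumbler 0.66 [424. 249.  11.  32.] 250 [201. 163. 110.]
top tumbler 0.37 [419. 230.  86.  76.] 4560 [208. 183. 134.]
wrist lip [167. 217.] bowl floor [ 43. 215.]
wrist blank0 0.96 [ 52. 146. 103.  91.] 5795 [162. 126.  83.]
wrist blank0 0.96 [ 42. 269.  79.  59.] 3219 [199. 160. 107.]
wrist blank0 0.77 [226.  84.  47.  29.] 968 [ 59. 152.  75.]
wrist blank0 0.75 [ 86. 192.  64.  80.] 2972 [137. 108.  72.]
wrist blank0 0.38 [181. 210. 353. 419.] 37834 [34. 32. 30.]
wrist tote 0.6 [276. 250. 234. 230.] 35398 [146. 120.  79.]
wrist tumbler 0.67 [ 90. 229. 173. 319.] 33985 [80. 77. 79.]
```

View pics/wrist5.png

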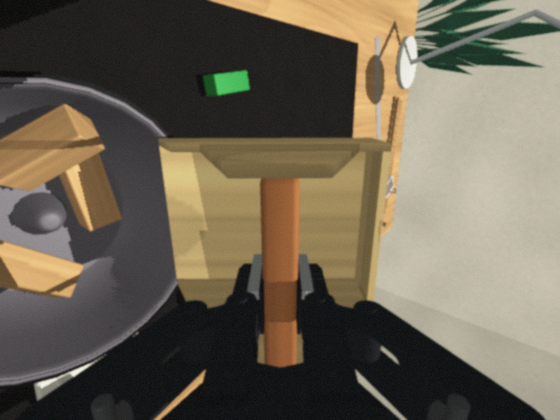

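All three blanks lie in the bowl, at wrist pixels (50,146), (90,190) and (40,268), and the tote is empty. Now I'll raise, level and carry the tote back to where it stood.

```bash
python3 -m handwheel '{"translation":[[0,0.06,-0.05],[0,0.18,-0.15],[0,0.3,-0.25],[0,0.42,-0.35],[0,0.48,-0.4]],"turn":[[0,0,0],[0,0,0],[0,0,0],[0,0,0],[0,0,0]],"fingers":[0,0,0,0,0]}' 80 | grep pos
for i in 1 2; do python3 -m handwheel '{"translation":[[0,0,0],[0,0,0],[0,0,0],[0,0,0],[0,0,0]],"turn":[[0.04,0,0],[0.1,0,0],[0.17,0,0],[0.25,0,0],[0.291,0,0]],"fingers":[0,0,0,0,0]}' 80; done | tail -5
for i in 1 2 3 4 5; do python3 -m handwheel '{"translation":[[0.01,0.12,0],[0.03,0.35,0],[0.06,0.6,0],[0.09,0.85,0],[0.102,0.972,0]],"turn":[[0,0,0],[0,0,0],[0,0,0],[0,0,0],[0,0,0]],"fingers":[0,0,0,0,0]}' 80; done | tail -6
```

```text
ee_pos: [0.5095, -0.2029, 0.3684]
ee_pos: [0.5093, -0.2016, 0.3683]
eef_rot: [[-0.999, 0.033, 0.003], [0.033, 0.999, -0.006], [-0.003, -0.006, -1.0]]
force: [-1.1, -0.4, -1.7]
gripper_width: 0.0143
finger_force: 80.6
time: 15.27
ee_pos: [0.482, 0.1881, 0.3662]
eef_rot: [[-0.999, 0.033, 0.0], [0.033, 0.999, -0.0], [-0.0, -0.0, -1.0]]
force: [0.5, -0.8, -2.9]
gripper_width: 0.0145
finger_force: 80.5
```

```bash
for i in 1 2 3; do python3 -m handwheel '{"translation":[[0,0,0.12],[0,0,0.35],[0,0,0.6],[0,0,0.82],[0,0,0.9]],"turn":[[0,0,0],[0,0,0],[0,0,0],[0,0,0],[0,0,0]],"fingers":[0,0,0,0,0]}' 80; done | tail -5 | head -1
python3 -m handwheel '{"translation":[[0,0,0.1],[0,0,0.3],[0,0,0.5],[0,0,0.65],[0,0,0.68]],"turn":[[0,0,0],[0,0,0],[0,0,0],[0,0,0],[0,0,0]],"fingers":[0,0,0,0,0]}' 80
python3 -m handwheel '{"translation":[[0,0,0.01],[0,0,0.025],[0,0,0.04],[0,0,0.05],[0,0,0.05]],"turn":[[0,0,0],[0,0,0],[0,0,0],[0,0,0],[0,0,0]],"fingers":[0,0,0,0,0]}' 80
```

```text
ee_pos: [0.4812, 0.1865, 0.1488]
time: 16.93
ee_pos: [0.4815, 0.1867, 0.095]
eef_rot: [[-0.999, 0.034, -0.001], [0.034, 0.999, -0.001], [0.001, -0.001, -1.0]]
force: [0.2, -0.8, -2.4]
gripper_width: 0.0149
finger_force: 80.5
time: 17.35
ee_pos: [0.4823, 0.1869, 0.0925]
eef_rot: [[-0.999, 0.034, 0.001], [0.034, 0.999, -0.0], [-0.001, -0.0, -1.0]]
force: [0.3, -1.1, -1.4]
gripper_width: 0.015
finger_force: 80.5
```

```bash
for i in 1 2; do python3 -m handwheel '{"translation":[[0,0,0.005],[0,0,0.01],[0,0,0.015],[0,0,0.02],[0,0,0.02]],"turn":[[0,0,0],[0,0,0],[0,0,0],[0,0,0],[0,0,0]],"fingers":[0,0,0,0,0]}' 80 | egrep "pos|^force"; done
```

```text
ee_pos: [0.4818, 0.1868, 0.0903]
force: [0.3, 0.5, -2.6]
ee_pos: [0.4818, 0.1866, 0.0892]
force: [-2.2, -1.5, 2.4]
```

The force has flipped upward, so the tote is on the mat. I'll open the fingers and retreat.

```bash
for i in 1 2; do python3 -m handwheel '{"translation":[[0,0,0],[0,0,0],[0,0,0],[0,0,0],[0,0,0]],"turn":[[0,0,0],[0,0,0],[0,0,0],[0,0,0],[0,0,0]],"fingers":[0.5,1,1,1,1]}' 40 | egrep "pos|width|^force"; done
for i in 1 2 3; do python3 -m handwheel '{"translation":[[0,0,-0.1],[0,0,-0.3],[0,0,-0.5],[0,0,-0.7],[0,0,-0.8]],"turn":[[0,0,0],[0,0,0],[0,0,0],[0,0,0],[0,0,0]],"fingers":[1,1,1,1,1]}' | egrep "time|pos|^force"; done
python3 -c "
from h import *
for n in('side','top','wrist'):
    im=snap(n); cv2.imwrite(f'pics/{n}6.png',im['pixels'][:,:,::-1])
    for q in ('tote','blank0','tumbler','bar_stool','knob_tin'):
        for m in masks_of(q,n): print(n,q,round(m['conf'],2),np.round(m['rect']))
"
```

```text
ee_pos: [0.482, 0.1869, 0.0887]
force: [-1.3, 0.9, -0.1]
gripper_width: 0.0743
ee_pos: [0.4819, 0.1868, 0.0888]
force: [0.1, 0.1, 0.1]
gripper_width: 0.0852
time: 19.43
ee_pos: [0.4828, 0.1871, 0.1552]
force: [0.6, -0.4, 0.9]
time: 19.85
ee_pos: [0.4823, 0.187, 0.2185]
force: [-0.7, 0.3, -0.4]
time: 20.27
ee_pos: [0.4821, 0.187, 0.282]
force: [-0.2, -0.5, 0.9]
side tote 0.83 [315. 281.  69.  77.]
side blank0 0.92 [356. 227.  20.  30.]
side blank0 0.71 [308. 220.  21.  31.]
side blank0 0.39 [292. 113.  10.   8.]
side tumbler 0.72 [316. 123.  89.  91.]
side bar_stool 0.87 [190. 252.  26.  29.]
side bar_stool 0.27 [250. 258. 353. 324.]
side knob_tin 0.73 [215. 195.  28.  35.]
top tote 0.82 [246. 255.  57.  59.]
top blank0 0.73 [312. 246.  32.  18.]
top blank0 0.72 [450. 222.  35.  30.]
top blank0 0.71 [436. 268.  24.  30.]
top blank0 0.59 [303. 298.  37.  16.]
top blank0 0.57 [420. 249.  21.  34.]
top tumbler 0.76 [443. 239. 117. 110.]
top bar_stool 0.65 [253. 146.  20.  22.]
top knob_tin 0.84 [333. 153.  36.  35.]
top knob_tin 0.58 [445. 238. 109. 109.]
wrist tote 0.89 [276. 184. 126. 119.]
wrist blank0 0.67 [157. 197.  57.  41.]
wrist blank0 0.61 [153. 110.  69.  33.]
wrist tumbler 0.94 [ 17. 208.  34.  96.]
wrist bar_stool 0.56 [256. 340.  27.  45.]
wrist knob_tin 0.66 [128. 315.  29.  26.]
```

View pics/side6.png

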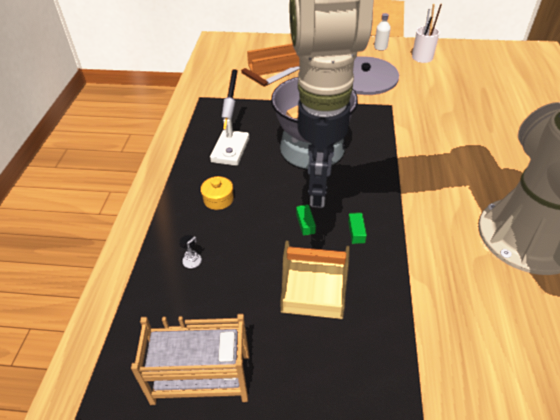

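The side view shows the empty tote upright at (315,281), where it began, with the bystanders where they were. The top view finds all three blanks in the bowl at (450,222), (436,268) and (420,249). I'm handing in.

```bash
python3 -c "
from rig import *
print(finish_job())"
```

```text
the job is handed in; nothing more can be done
None
```

I tipped all three birch blanks into the tumbler bowl, set the empty tote back upright on the mat where it started, and handed the job in; the hand-in gave no verdict, but the last pictures show nothing else on the desk moved.

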